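Offer up a timber repair patch over its pocket

TASK

Pick up the loose wooden repair patch by the batten on its top, carry it over the plank standing on edge and then over the sash clamp, and offer it up to the red timber offcut whose pocket has the patch's own outline, tongue over tongue slot. Finish still holding it there, level, still, lined up with the pocket and hovering about one centimetre above the timber's top face: do not put it in or let go. Do not bump the plank, the clamp or either red offcut on the way, and leave the glue bottle, hammer, mug and tape measure where they are.

Things in the scene. Friction and masses are not known exactly. Their poses are not given: they have to be found in the camera images.
- patch_grip (a point): Middle of the handling batten on top of the loose repair patch (bare wood, about 0.09 kg), 38 mm above the patch's underside. The batten, the part to grip, is 56 mm long (x), 22 mm wide (y: pinch along y) and 44 mm high, its top 60 mm above the underside. Axes are the patch's: x along it towards its narrow tongue, y across, z up. The patch starts flat on the bench.
- patch_base (a point): Centre of the patch's underside, half-way along its overall length: 8 mm further towards the tongue than patch_grip and 38 mm below it; same axes. The patch is a plate 16 mm thick, 96 mm long overall: a main part 70 long (x) x 48 mm wide (y) and at the +x end a tongue 26 long x 24 mm wide.
- patch_tongue (a point): Middle of the tongue's end, at the underside: 48 mm along +x from patch_base; same axes.
- pocket (a point): Centre of the mouth of the matching pocket, level with the top face of its red timber offcut (45 mm above the bench). The pocket has the patch's outline with 2 mm to spare all round and is 14 mm deep. x points along it towards its narrow tongue slot, y across, z up. patch_base belongs straight above this point, with the patch's x along this x.
- board_key: Red painted timber offcut with the tongue-shaped pocket (wide part with a narrower slot at one end), 150 (x) x 88 (y) x 45 mm high, fixed to the bench. Origin: centre of its underside; x along it towards the tongue slot.
- board_slot: The other red painted offcut, same outside size and also fixed, with a plain straight slot 100 x 28 mm, 14 mm deep: the patch does not fit it. Origin: centre of its underside, x along it.
- plank: Plank standing on edge between patch and offcuts, fixed: 340 mm long (x), 22 mm thick (y), 95 mm high, with four small wooden foot blocks (35 mm high, reaching 45 mm to either side). Origin: centre of its underside; x along it.
- clamp: Steel sash clamp standing between the plank and the offcuts, fixed: bar 320 mm long (x), its top 70 mm above the bench; two dark jaws 22 x 30 mm rise to 120 mm above the bench at x = +100 and -70 mm; feet reach 25 mm to either side; a screw along the bar at 95 mm height. Origin: centre of its underside; x along the bar.
- glue: White plastic bottle, 60 mm across, 150 mm tall, bystander. Origin: centre of its underside.
- hammer: Hammer lying on the bench, bystander. Origin: centre of its underside.
- mug: White mug, 76 mm across, 90 mm tall, bystander. Origin: centre of its underside.
- tape: Grey tape measure, 66 x 36 x 62 mm, bystander. Origin: centre of its underside.
There are look-alikes about, which are no part of the job. Several things look just like the part that bears patch_grip: the one meant starts farthest to the robot's left.

How it is judged:
By the outcome, as a careful person would: the job done as asked, in the order asked, and still so for the second after the job is handed in, while the arm keeps its last pose, push and grip.
It also fails if it takes over 42 s, if anything falls off the work surface, if the arm or the gripper's body presses on something with over 40 N, if the wrist force passes 120 N, or if a joint passes its speed limit or range.

ROBOT

A 6-joint arm with a two-finger parallel gripper is mounted at the origin on the work surface. World frame = base frame: x ahead of the robot, y to its left, z up, the work surface at z = 0. Lengths are in m, angles in rad, forces in N, time in s.
With the tool pointing down it reaches from about 0.325 to 0.9 m from the base axis. Payload 6.1 kg.
Tool frame: the origin (TCP) lies midway between the tips of the shut fingers; the grasp point (between the pads) lies 19 mm behind it; z points along the fingers, y is the line along which they close (so a half turn about z gives the same grasp; the last joint's range is limited). The gripper opens to 85 mm and grips with 20 to 120 N. Pads are 22 mm wide; open, the fingers measure 114 mm over their backs; the gripper's body (76 mm by 85 mm) begins 54 mm behind the grasp point. The pads swing forward as they close: fully open they stand 13 mm farther back than shut.
Start: joints at [1.076, 0.22, 1.526, -0, 1.395, -0.126], TCP at [0.225, 0.583, 0.231] pointing down, gripper open.
Joint ranges: [-2.98, 2.98], [-0.91, 2.08], [0.09, 2.57], [-1.24, 4.39], [0.2, 2.65], [-2.68, 2.68]. Speed limits (rad/s): [2.57, 2.57, 3.01, 3.14, 3.14, 3.14].

INTERFACE

Orientations are given as a unit quaternion [w, x, y, z].
In Python, from bench import ctrl gives the robot as it stands. Calls block until the motion is done:
- ctrl.reach(position, orientation): joint-space move of the TCP to a pose.
- ctrl.line_to(position, v=0.15, ori=None, force_limit=None): straight line of the TCP; ori=None keeps the orientation; v is the mean speed in m/s. With force_limit (N) it stops when the force on the tool has changed by that much, and returns True; else False.
- ctrl.goto_joints(angles): joint-space move.
- ctrl.let_go() and ctrl.close_gripper(f_grip=None): open the fingers fully, or close them until they stop; f_grip is the grip in N (None keeps the last).
- ctrl.sleep(seconds).
- ctrl.ik(position, orientation): joint angles nearest the present ones, or None.
- ctrl.grab_frame(name): name is "scene" or "top" or "wrist"; returns a dict with "img" (420x560x3 uint8, red, green, blue), "range_z" (420x560 float32, m along the optical axis (not along the pixel's ray), 0 where there is no reading), "fx", "fy", "cx", "cy" (pixels), "world_to_cam" (4x4, takes a point from world to camera coordinates); the wrist camera has in their place "tool_from_camera" (4x4, takes a point from camera to tool coordinates, whose origin is the TCP and whose axes are the flange's). Camera axes: x right, y down, z forward; pixel columns grow to the right and rows downward; lengths in m; the calibration is good to about 2 mm. A picture is of the moment at which its call begins: read the wrist's pose just before it.
A pose or a line that the arm cannot do raises ctrl.MotionError and nothing moves.
- ctrl.close_job(): hands the job in; it is judged then, once.
Readings, each from a call of its own:
- ctrl.get_time(): time.
- ctrl.get_joint_pos(): joint angles.
- ctrl.get_dq(): joint speeds.
- ctrl.get_joint_torque(): joint torques, N m.
- ctrl.get_position(): TCP position.
- ctrl.get_tcp_rot(): TCP orientation.
- ctrl.get_ft_force(): force on the tool from outside, world axes, zero at the start.
- ctrl.get_ft_torque(): the same for the moment, N m.
- ctrl.get_grip_width(): finger opening in m.
- ctrl.get_grasp_force(): force on a finger pad.
Only numpy, scipy, OpenCV 4.12 (cv2) and the standard library are available. Lean on these libraries where they do the work, as an engineer would, in place of code of your own. Each camera call takes 0.05 s, during which the arm holds its last target. There are 200 camera calls.

## Working session

There is one attempt and no reset: what is moved stays moved. The work goes in short steps, each a Python script; the robot and the scene stay as the last script left them, time stands still between calls to the robot, and variables do not carry over. Pictures are saved under pics/ and viewed, at most 10 in all, crops included, and the job is handed in when it is done.

```bash
mkdir -p pics; python3 - <<'E'
from bench import ctrl
import cv2,pickle
for n in ["top","scene"]:
    f=ctrl.grab_frame(n); pickle.dump(f,open(n+".pkl","wb"))
    cv2.imwrite(f"pics/{n}.png",f["img"][:,:,::-1])
    print(n,f["fx"],f["cx"],f["cy"],f["world_to_cam"].round(3).tolist())
print(ctrl.get_time(),ctrl.get_tcp_rot())
E
```

```text
top 505.7141972537493 279.23640382612126 212.05227942928934 [[-0.017, -1.0, -0.008, -0.034], [-0.998, 0.018, -0.062, 0.554], [0.062, 0.007, -0.998, 1.314], [0.0, 0.0, 0.0, 1.0]]
scene 523.733626060962 268.55454162219684 208.15949939167493 [[0.035, 0.999, 0.006, 0.043], [0.838, -0.026, -0.545, -0.401], [-0.545, 0.024, -0.838, 1.94], [0.0, 0.0, 0.0, 1.0]]
0.1 [-2.58174290e-04  1.83364497e-01  9.83044625e-01 -8.11738224e-04]
```

View pics/top.png

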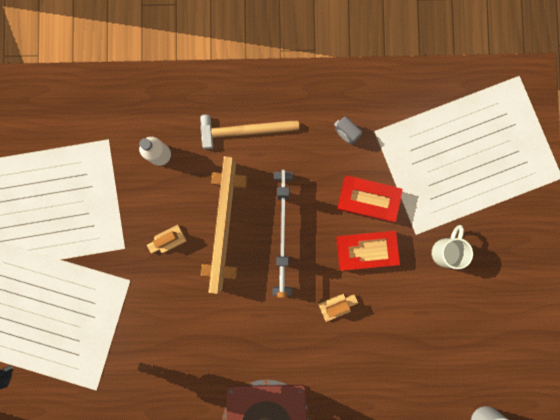

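View pics/scene.png

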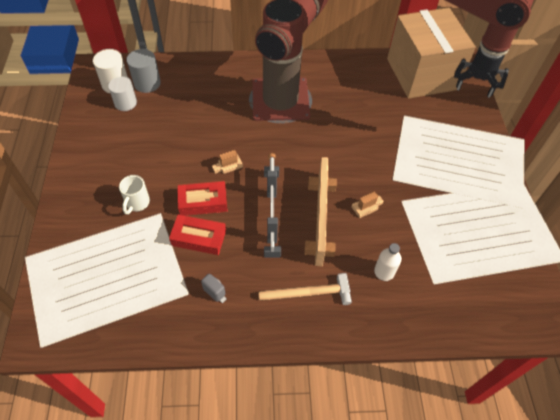

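Candidates for the patch in the top view: (167,240) is farthest to the robot's left (image left = +y), and (338,307) is a look-alike. The red offcuts are at (370,199) and (368,251), and the lower one seems to have the tongue slot. I'll check both in one close crop and measure.

```bash
cat > h.py <<'E'
import numpy as np,cv2
def ray(f,uv,z):
    """pixels -> world points on the plane at height z"""
    T=np.linalg.inv(f["world_to_cam"]); uv=np.atleast_2d(uv).astype(float)
    d=np.c_[(uv[:,0]-f["cx"])/f["fx"],(uv[:,1]-f["cy"])/f["fy"],np.ones(len(uv))]@T[:3,:3].T
    o=T[:3,3]; return o+d*((z-o[2])/d[:,2])[:,None]
def cloud(f,T=None):
    T=np.linalg.inv(f["world_to_cam"]) if T is None else T
    v,u=np.mgrid[:420,:560]; z=f["range_z"]
    p=np.stack([(u-f["cx"])/f["fx"]*z,(v-f["cy"])/f["fy"]*z,z],-1)
    return p@T[:3,:3].T+T[:3,3]
def rect(p):
    (c,s,_)=r=cv2.minAreaRect(p[:,:2].astype(np.float32)*1000); b=cv2.boxPoints(r)
    e=[b[1]-b[0],b[2]-b[1]]; e=max(e,key=np.linalg.norm)
    return np.array(c).round(1),np.sort(s).round(1),round(float(np.degrees(np.arctan2(e[1],e[0]))),1)
E
python3 - <<'E'
import pickle; from h import *
f=pickle.load(open("top.pkl","rb")); im=f["img"]; P=cloud(f); H=P[...,2]
def blobs(m,a):
    n,l,s,c=cv2.connectedComponentsWithStats(m.astype(np.uint8))
    return [(l==i,c[i].round(0)) for i in range(1,n) if s[i,4]>a]
hsv=cv2.cvtColor(im,cv2.COLOR_RGB2HSV)
red=((hsv[...,0]<6)|(hsv[...,0]>174))&(hsv[...,1]>200)&(hsv[...,2]>130)
for m,c in blobs(red&(H>.03)&(H<.06),200): print("red",c,rect(P[m]),np.median(H[m]))
ok=(f["range_z"]>0)&(P[...,0]>.15)&(P[...,0]<.9)
for m,c in blobs(ok&(H>.008),60): print("obj",c,rect(P[m]),"zmax",np.percentile(H[m],98).round(3))
print("top parts")
for lo,hi,t in [(.045,.07,"batten"),(.08,.105,"plank"),(.06,.08,"bar"),(.105,.13,"jaw")]:
  for m,c in blobs(ok&(H>lo)&(H<hi),15): print(t,c,rect(P[m]))
A=cv2.resize(im[150:275,135:200],None,fx=4,fy=4,interpolation=3);B=cv2.resize(im[170:275,330:410],None,fx=5,fy=5,interpolation=3)
h=max(A.shape[0],B.shape[0]);pad=lambda x:np.pad(x,((0,h-x.shape[0]),(0,0),(0,0)))
cv2.imwrite("pics/crop.png",np.hstack([pad(A),pad(B)])[:,:,::-1])
E
```

```text
red [370. 199.] (array([ 582.3, -279.9]), array([ 88.6, 149.9]), 76.0) 0.045330249781248444
red [367. 251.] (array([ 448.9, -271.2]), array([ 87.6, 151.3]), -85.5) 0.04533719813961157
obj [241. 130.] (array([782.5,  31. ]), array([ 88.7, 260.9]), -84.1) zmax 0.03
obj [348. 131.] (array([ 765.7, -223.5]), array([39.5, 78.4]), 45.5) zmax 0.067
obj [155. 151.] (array([712. , 271.2]), array([55.7, 58.9]), -29.6) zmax 0.153
obj [223. 226.] (array([519.8, 102.8]), array([ 92.9, 339.6]), -6.9) zmax 0.1
obj [283. 234.] (array([497.7, -51.6]), array([ 47.3, 319.2]), -1.5) zmax 0.123
obj [370. 199.] (array([ 580.7, -285. ]), array([ 89. , 160.7]), 75.8) zmax 0.05
obj [167. 240.] (array([481.3, 257.3]), array([48.6, 97.4]), -62.8) zmax 0.065
obj [454. 251.] (array([ 446.7, -490.8]), array([ 75.7, 101.1]), -48.1) zmax 0.093
obj [368. 251.] (array([ 449.9, -271. ]), array([ 90.3, 152.1]), -85.6) zmax 0.05
obj [337. 307.] (array([ 305.5, -195.2]), array([48.6, 95.6]), -68.7) zmax 0.064
obj [  5. 377.] (array([204.3, 526.9]), array([26.6, 32.1]), 68.4) zmax 0.326
top parts
batten [349. 129.] (array
[... 1717 characters left out ...]
.1, 43.4]), -7.3)
bar [461. 233.] (array([ 490. , -498.5]), array([11.8, 30. ]), -10.8)
bar [172. 236.] (array([494.4, 229.9]), array([11.2, 19.7]), 28.8)
bar [162. 241.] (array([482.3, 255.3]), array([21.9, 43.1]), -63.8)
bar [443. 253.] (array([ 440.3, -456.6]), array([24.9, 70.5]), -5.1)
bar [465. 255.] (array([ 433.8, -503.1]), array([30. , 66.4]), -10.9)
bar [222. 258.] (array([437.5, 100.5]), array([ 1.2, 43.2]), -6.6)
bar [338. 309.] (array([ 302.7, -187.5]), array([21.9, 54.3]), -69.1)
jaw [152. 149.] (array([711.4, 268.2]), array([37.8, 42.6]), -26.0)
jaw [283. 192.] (array([597.2, -54.7]), array([22.9, 29.6]), 87.6)
jaw [282. 261.] (array([427.5, -49.6]), array([21.7, 29.3]), 85.5)
```

View pics/crop.png

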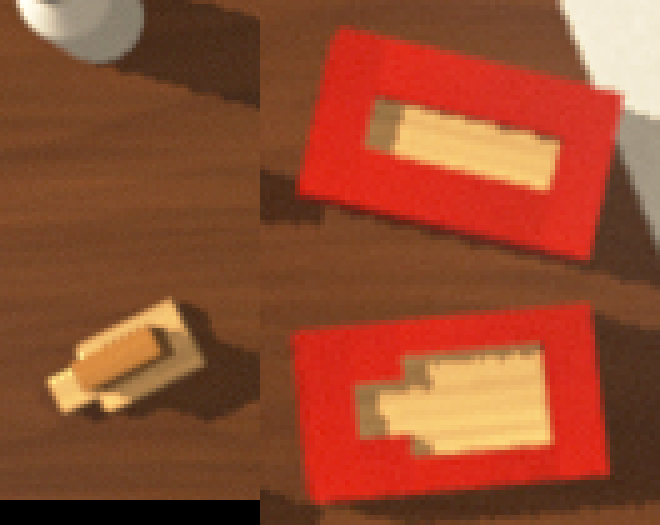

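The crop shows the left patch with its tongue at lower left (60,390). The lower red board is the key board, with its tongue slot at the left (370,410). The patch and boards measure the given sizes. Next I measure the pocket mouth in both views and move to hover over the patch for a wrist look.

```bash
cat >> h.py <<'E'
def quat(a): return [0,np.cos(a/2),np.sin(a/2),0]   # tool down, tool x at heading a
def R(q):
    from scipy.spatial.transform import Rotation as S
    return S.from_quat([q[1],q[2],q[3],q[0]]).as_matrix()
E
python3 - <<'E'
import pickle; from h import *; from bench import ctrl
for n in ["top","scene"]:
    f=pickle.load(open(n+".pkl","rb")); im=f["img"]
    hsv=cv2.cvtColor(im,cv2.COLOR_RGB2HSV)
    red=(((hsv[...,0]<6)|(hsv[...,0]>172))&(hsv[...,1]>190)&(hsv[...,2]>70)).astype(np.uint8)
    cs,hi=cv2.findContours(red,cv2.RETR_CCOMP,cv2.CHAIN_APPROX_NONE)
    for c,h in zip(cs,hi[0]):
        if h[3]>=0 and cv2.contourArea(c)>100:
            m=np.zeros(red.shape,np.uint8); cv2.drawContours(m,[c],-1,1,-1); m&=1-red
            v,u=np.nonzero(m); uv=np.c_[u,v]
            # whole pixel squares so that the outline is the pixel edges
            cor=np.vstack([uv+[a,b] for a in(-.5,.5) for b in(-.5,.5)])
            print(n,uv.mean(0).round(0),"centroid",(ray(f,uv,.045).mean(0)*1000).round(1),"rect",rect(ray(f,cor,.045)))
ctrl.reach([.485,.250,.20],quat(np.radians(116.7)))
p,q=ctrl.get_position(),ctrl.get_tcp_rot(); f=ctrl.grab_frame("wrist"); f["p"],f["R"]=p,R(q)
pickle.dump(f,open("w1.pkl","wb")); cv2.imwrite("pics/w1.png",f["img"][:,:,::-1])
print(p,q,ctrl.get_time(),f["tool_from_camera"].round(3).tolist())
E
```

```text
top [370. 250.] centroid [ 449.9 -274.6   45. ] rect (array([ 449.8, -269.6]), array([ 57.1, 102.4]), -85.8)
top [370. 198.] centroid [ 582.4 -279.1   45. ] rect (array([ 582.6, -278.7]), array([ 32.7, 102.3]), 75.5)
scene [197. 232.] centroid [ 583.7 -279.3   45. ] rect (array([ 583.7, -279.1]), array([ 36.9, 108. ]), 75.4)
scene [200. 195.] centroid [ 451. -275.   45.] rect (array([ 450.9, -268.6]), array([ 60.9, 109.9]), -87.0)
[0.48476797 0.25087886 0.2001735 ] [-3.39214228e-05  5.24129704e-01  8.51638418e-01  2.41684431e-04] 1.7083 [[0.001, -0.948, -0.318, 0.082], [1.0, 0.001, 0.0, -0.001], [0.0, -0.318, 0.948, -0.144], [0.0, 0.0, 0.0, 1.0]]
```

View pics/w1.png

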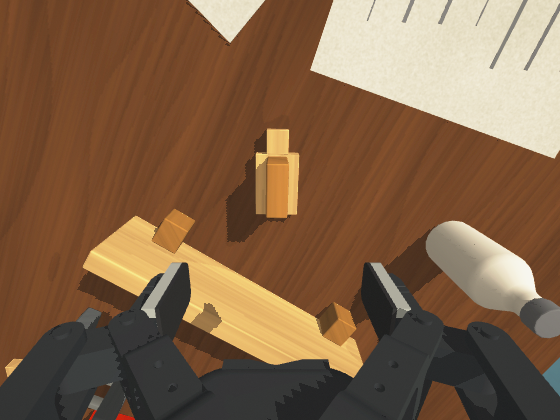

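The wrist view shows the patch with its tongue up at (278,140) and its batten at (278,190), centred between the open fingers. The pocket estimates agree: top (449.8,-269.6) mm, scene (450.9,-268.6) mm, heading about 94.4°. Next I refine the batten from this view, grasp, lift and look again.

```bash
python3 - <<'E'
import pickle; from h import *; from bench import ctrl
f=pickle.load(open("w1.pkl","rb")); W=np.eye(4); W[:3,:3]=f["R"]; W[:3,3]=f["p"]
P=cloud(f,W@f["tool_from_camera"]); H=P[...,2]; w=np.zeros(H.shape,bool); w[110:225,235:315]=1
m=w&(H>.052)&(H<.07); bc,bs,ba=rect(P[m]); print("batten",bc,bs,ba,np.median(H[m]))
m2=w&(H>.008); print("patch",rect(P[m2]),H[m2].max())
pc,ps,pa=rect(P[m2]); a=np.radians(pa%180); print(np.degrees(a))
g=bc/1000; assert np.hypot(*(g-[.485,.250]))<.01 and abs(np.degrees(a)-116.7)<4
q=quat(a)
ctrl.line_to([*g,.20],ori=q); ctrl.line_to([*g,.07],v=.15)
print(ctrl.line_to([*g,.025],v=.06,force_limit=8),ctrl.get_position())
ctrl.close_gripper(35); print(ctrl.get_grip_width(),ctrl.get_grasp_force(),ctrl.get_ft_force())
ctrl.line_to([*g,.06],v=.06); ctrl.line_to([*g,.225],v=.15)
print(ctrl.get_grip_width(),ctrl.get_grasp_force(),ctrl.get_ft_force(),ctrl.get_time())
p,q=ctrl.get_position(),ctrl.get_tcp_rot(); f=ctrl.grab_frame("wrist"); f["p"],f["R"]=p,R(q)
pickle.dump(f,open("w2.pkl","wb")); cv2.imwrite("pics/w2.png",f["img"][:,:,::-1]);print(p,q)
E
```

```text
batten [484.4 252.3] [21.6 55.2] -63.5 0.06121190750016453
patch (array([475.2, 270.3]), array([ 48. , 121.2]), -64.1) 0.3441452980193746
115.90000000000002
False [0.48470393 0.25238703 0.02522276]
0.021669896749471784 34.61198151111603 [ 0.46775509 -0.17291058  1.37676739]
0.02145845881243755 34.292088747024536 [-0.49293834 -0.43414771 -1.08356296] 6.4583
[0.48369969 0.25204182 0.22367953] [-6.93102529e-04  5.30676726e-01  8.47573575e-01 -8.75423347e-04]
```

View pics/w2.png

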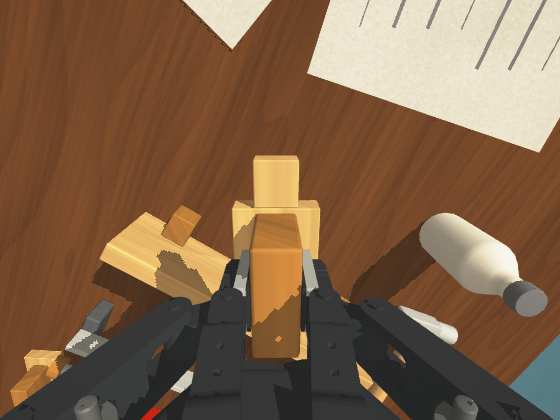

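The patch is held: the tongue end is at row 156, cols 254–298, symmetric between the fingers. I'll measure its pose in the tool frame, then carry it over the plank and clamp and look above the pocket.

```bash
cat >> h.py <<'E'
def held(f):
    """patch in tool frame: end of tongue, its middle line and slope of the plate's top"""
    P=cloud(f,f["tool_from_camera"]); w=np.zeros(P.shape[:2],bool); w[148:215,240:312]=1
    t=P[w&(abs(P[...,2]-.009)<.012)&(P[...,0]>.015)]
    tip=t[t[:,0]>.034]; c=rect(tip)
    k=np.linalg.lstsq(np.c_[t[:,:2],np.ones(len(t))],t[:,2],rcond=None)[0]
    return dict(tip=c,xmax=np.percentile(tip[:,0],99.5)*1000,slope_deg=np.degrees(k[:2]).round(2),ztop=tip[:,2].mean()*1000)
E
python3 - <<'E'
import pickle; from h import *; from bench import ctrl
print(held(pickle.load(open("w2.pkl","rb"))))
q=quat(np.radians(94.4)); c=np.array([.4499,-.2697]); d=np.array([np.cos(np.radians(94.4)),np.sin(np.radians(94.4))])
g=c-.008*d
ctrl.line_to([.485,.18,.225],v=.2)
ctrl.line_to([.475,-.12,.225],v=.22,ori=q)
ctrl.line_to([*(g-.0*d),.225],v=.2); ctrl.sleep(.3)
p,qq=ctrl.get_position(),ctrl.get_tcp_rot(); f=ctrl.grab_frame("wrist"); f["p"],f["R"]=p,R(qq)
pickle.dump(f,open("w3.pkl","wb")); cv2.imwrite("pics/w3.png",f["img"][:,:,::-1])
print(g,p,qq,ctrl.get_time(),ctrl.get_grip_width(),ctrl.get_grasp_force()); print(held(f))
E
```

```text
{'tip': (array([44.8, -1.2]), array([21.7, 24. ]), 89.7), 'xmax': np.float64(55.57905657529888), 'slope_deg': array([ 1.1 , -0.07]), 'ztop': np.float64(8.505437317165498)}
[ 0.45051375 -0.27767642] [ 0.45076523 -0.27697124  0.22510041] [6.38843232e-05 6.79009209e-01 7.34129750e-01 2.05057668e-05] 9.8333 0.021311103581936202 34.2971670627594
{'tip': (array([44.6, -1.4]), array([21.3, 24. ]), 89.8), 'xmax': np.float64(55.09914869044153), 'slope_deg': array([1.11, 0.18]), 'ztop': np.float64(8.505300740574008)}
```

View pics/w3.png

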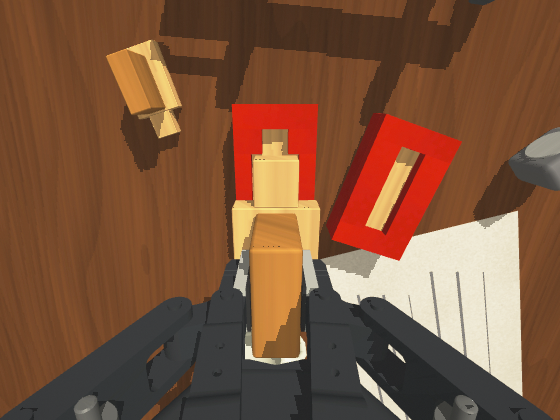

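The wrist view shows the patch held straight, with the slot's end at row 129, cols 262–287, right ahead of the tongue (254–298, row 156). I'll measure the slot against the tongue with the same camera, using the red face as the level reference.

```bash
cat >> h.py <<'E'
def slot(f):
    hsv=cv2.cvtColor(f["img"],cv2.COLOR_RGB2HSV)
    red=(((hsv[...,0]<6)|(hsv[...,0]>172))&(hsv[...,1]>190)&(hsv[...,2]>70))
    return red
def toplane(f,uv,zt):
    """pixels -> tool-frame points on the plane tool z = zt"""
    g=dict(f,world_to_cam=np.linalg.inv(f["tool_from_camera"])); return ray(g,uv,zt)*1000
E
python3 - <<'E'
import pickle; from h import *
f=pickle.load(open("w3.pkl","rb")); red=slot(f); zt=f["p"][2]-.045
P=cloud(f,f["tool_from_camera"])
w=np.zeros(red.shape,bool); w[95:200,225:325]=1; m=red&w&(abs(P[...,2]-zt)<.01)
k=np.linalg.lstsq(np.c_[P[m][:,:2],np.ones(m.sum())],P[m][:,2],rcond=None)[0]
print("red slope",np.degrees(k[:2]).round(2),"z resid",(P[m][:,2].mean()-zt)*1000)
cols=np.arange(266,284); e=[np.nonzero(~red[108:150,c])[0][0]+108-.5 for c in cols]
print("slot end",toplane(f,np.c_[cols,e],zt).mean(0))
L=[];Rr=[]
for r in range(133,150):
    n=np.nonzero(~red[r,240:312])[0]+240; s=np.split(n,np.nonzero(np.diff(n)>1)[0]+1); s=max(s,key=len)
    L.append([s[0]-.5,r]);Rr.append([s[-1]+.5,r])
l,r=toplane(f,L,zt),toplane(f,Rr,zt); print("slot sides y",l[:,1].mean(),r[:,1].mean(),"mid",(l+r).mean(0)[1]/2,"width",(r-l).mean(0)[1])
for nm,cx in(("outer L",range(226,240)),("outer R",range(310,326))):pass
L=[];Rr=[]
for rr in range(112,195):
    n=np.nonzero(red[rr,222:326])[0]+222; L.append([n[0]-.5,rr]);Rr.append([n[-1]+.5,rr])
for nm,x in(("L",L),("R",Rr)):
    t=toplane(f,x,zt); s=np.polyfit(t[:,0],t[:,1],1); print(nm,"y at 60",np.polyval(s,60),"heading deg",np.degrees(np.arctan(s[0])))
n=[[c,np.nonzero(red[90:130,c])[0][0]+89.5] for c in range(245,305)]; t=toplane(f,n,zt); print("far edge x",t.mean(0)[0],"slope",np.degrees(np.polyfit(t[:,1],t[:,0],1)[0]))
E
```

```text
red slope [-0.08 -0.06] z resid -1.3232116181384201
slot end [ 57.29456649  -2.40239416 180.10041462]
slot sides y -16.21824048554794 11.401468951095907 mid -2.408385767226017 width 27.61970943664385
L y at 60 -46.7757473073799 heading deg -0.2049323562348696
R y at 60 41.899183785282695 heading deg -0.10108126606321294
far edge x 82.14348234042342 slope 0.03518210800043196
```

```bash
python3 - <<'E'
import pickle; from h import *; from bench import ctrl
p=np.array(ctrl.get_position()); a=np.radians(94.4); X=np.array([np.cos(a),np.sin(a)]); Y=np.array([X[1],-X[0]])
g=p[:2]-.0002*X-.0010*Y; print(g)
ctrl.line_to([*g,.13],v=.12,ori=quat(a)); ctrl.line_to([*g,.100],v=.05); ctrl.sleep(.4)
p,qq=ctrl.get_position(),ctrl.get_tcp_rot(); f=ctrl.grab_frame("wrist"); f["p"],f["R"]=p,R(qq); t=ctrl.grab_frame("top")
pickle.dump((f,t),open("w4.pkl","wb"))
P=cloud(f,f["tool_from_camera"]); w=np.zeros(P.shape[:2],bool); w[150:210,245:308]=1
m=w&(abs(P[...,2]-.0085)<.004)&(P[...,0]>.034)&(P[...,0]<.053)
k=np.linalg.lstsq(np.c_[P[m][:,:2],np.ones(m.sum())],P[m][:,2],rcond=None)[0]; print("tongue slope",np.degrees(k[:2]))
cv2.imwrite("pics/w4.png",np.hstack([cv2.resize(f["img"][60:270,180:380],(400,420)),cv2.resize(t["img"][200:300,320:415],(399,420),interpolation=3)])[:,:,::-1])
print(p,qq,ctrl.get_time(),ctrl.get_grasp_force(),ctrl.get_ft_force(),held(f))
E
```

```text
[ 0.44976094 -0.27741972]
tongue slope [ 0.25208808 -0.02114085]
[ 0.44987054 -0.27749621  0.10019182] [1.81646649e-04 6.79427624e-01 7.33742509e-01 1.05593948e-05] 12.025 34.296451807022095 [-0.4837855  -0.42111612 -0.87458785] {'tip': (array([44.6, -1.4]), array([21.3, 23.9]), 89.2), 'xmax': np.float64(55.09957586972097), 'slope_deg': array([1.17, 0.05]), 'ztop': np.float64(8.525397206071466)}
```

View pics/w4.png

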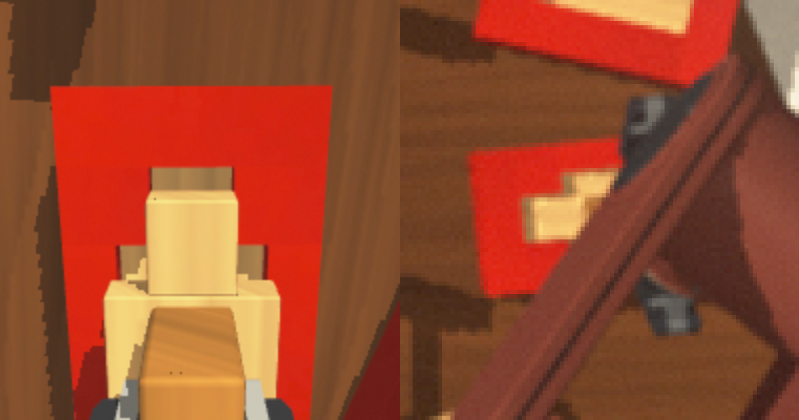

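The wrist half of the picture shows the tongue (cols 147–238) centred on the slot (150–234), with its end just short of the slot's end at row 167, and the patch level to 0.25°. I'll do one last relative fix, then descend to 10 mm.

```bash
python3 - <<'E'
import pickle; from h import *; from bench import ctrl
f,_=pickle.load(open("w4.pkl","rb")); red=slot(f); zt=f["p"][2]-.045
cols=np.arange(262,290); e=[np.nonzero(~red[120:165,c])[0][0]+119.5 for c in cols]
E=toplane(f,np.c_[cols,e],zt).mean(0); L=[];Q=[];O=[]
for r in range(147,153):
    n=np.nonzero(~red[r,230:322])[0]+230; s=max(np.split(n,np.nonzero(np.diff(n)>1)[0]+1),key=len); L.append([s[0]-.5,r]);Q.append([s[-1]+.5,r])
for r in range(110,140):
    n=np.nonzero(red[r,190:360])[0]+190; O.append(toplane(f,[[n[0]-.5,r],[n[-1]+.5,r]],zt)[:,1])
l,r=toplane(f,L,zt),toplane(f,Q,zt); mid=(l+r)[:,1].mean()/2
print("end",E,"mid",mid,"width",(r-l)[:,1].mean(),"outer mid,width",np.mean(O),np.diff(O).mean())
dx=(E[0]-2-55.4)/1000; dy=(mid+1.35)/1000; print(dx,dy); assert abs(dx)<.003 and abs(dy)<.003
a=np.radians(94.45); X=np.array([np.cos(a),np.sin(a)]); Y=np.array([X[1],-X[0]])
g=f["p"][:2]+dx*X+dy*Y
ctrl.line_to([*g,.0803],v=.04,ori=quat(a)); ctrl.sleep(.8)
print(g,ctrl.get_position(),ctrl.get_tcp_rot(),np.abs(ctrl.get_dq()).max(),ctrl.get_grasp_force(),ctrl.get_ft_force(),ctrl.get_time())
f=ctrl.grab_frame("wrist"); print(held(f))
E
```

```text
end [57.26054814 -1.34344705 55.19181694] mid -1.6147719595883014 width 26.894043579584416 outer mid,width -1.4783385127233932 88.64885764153395
-0.00013945185906529646 -0.00026477195958830136
[ 0.44961739 -0.27765579] [ 0.44960865 -0.27764681  0.080291  ] [-2.02153580e-05  6.79116632e-01  7.34030381e-01 -6.62665718e-06] 0.0011676599476953564 34.29678440093994 [ 0.2119902  -0.57720881 -1.04141662] 13.4667
{'tip': (array([44.6, -1.4]), array([21.2, 23.9]), 89.9), 'xmax': np.float64(55.117788336587765), 'slope_deg': array([ 1.14, -0.02]), 'ztop': np.float64(8.484109256504155)}
```

Aligned to well under a millimetre, level, still, and hovering 10 mm up at 13.5 s.

```bash
python3 -c "
from bench import ctrl
ctrl.sleep(.5); print(ctrl.close_job())"
```

```text
the job is handed in; nothing more can be done
None
```

The job is handed in at about 14 s: the patch is held level about 10 mm above the key offcut, lined up with the pocket tongue over slot to within a millimetre by the wrist camera, after being carried over the plank and then the clamp.

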